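# Wedge up the stern of a model ship's hull to the height gauge

## Task

Bring the model ship's hull to its trim: take the aluminium wedge, put its thin end into the channel under the stern of the keel and slide it forward, so that it raises the stern until the deck bears lightly against the foot of the height gauge above it (feel for the touch: pressing harder than 10 N would mark the deck). Then let go and leave the wedge in place, still holding the deck lightly against the gauge. Raise the hull by the wedge alone; do not touch the hull or the gauge with the gripper or arm, and leave the things round about where they are.

Things in the scene. Friction and masses are not known exactly. Their poses are not given: they have to be found in the camera images.
- wedge_grip (a point): Centre of the grip block (42 long, 26 wide, 26 high) of the loose aluminium wedge, 13 mm above its flat underside. Ahead of the block is a 105 mm taper, 26 wide, its top falling straight from 24 mm to 3 mm at the thin end (1 in 5). Whole length 147 mm, 0.15 kg. x axis level from block to thin end, z up. Lies flat at the start; stays by friction where left.
- wedge_tip (a point): Middle of the lower edge of the wedge's thin end, 126 mm along +x and 13 mm below wedge_grip. Axes as wedge_grip.
- slip: Building slip, fixed: plywood board 400 x 112 x 12 mm. Origin under its middle, x forward (stern to bow; stern end nearer the robot), y to port (left), z up; board top at z = 12 mm. Cork-padded cradles at x = 0 and 110 mm carry the hull and leave the channel free; a block at the stem keeps the hull from going forward. The wedge slides flat on the board along the centre line from the stern end.
- channel_mouth (a point): Middle of the mouth of the wedge's channel, on the board's top, at slip x = -47 mm; axes as the slip's. Two rails 6 mm high; channel 38 mm wide at the mouth, 30 mm wide from 17 mm further forward to 107 mm forward. Aft of the mouth the board is bare.
- hull: Wooden model hull without masts, 225 long, 60 wide, 0.45 to 0.8 kg, loose in the cradles over the slip's centre line, bow forward. Origin under the after end of the keel; axes as the slip's at the start. Its deck under the gauge stands about 66 mm above the board's underside at the start. Wedged up, the hull leaves the after cradle and rocks about the forward one.
- hull_heel (a point): Underside of the round brass shoe (8 mm in diameter, 12 mm wide) at the after end of the keel: it rides on the wedge. At the start 7 mm above the board at slip x = -36 mm, so the wedge meets it with its thin end about 20 mm past it.
- height_gauge: Steel height gauge, fixed, to port of the hull: base 56 x 50 mm, post 104 mm high. Origin under its base. A finger reaches 105 mm along its -y to a round foot (12 mm) over the deck, locked 3 to 9 mm above the deck at the start; not told closer: feel. They meet with the wedge's thin end 40 to 95 mm past the heel; till then the push is steady (1 to 10 N), then grows 1 to 4 N per mm, 1.5 times as fast as the load on the foot.
- paint_jar: Small screw-cap paint jar, 32 mm wide and 38 mm high, bystander to starboard of the hull. Origin under its middle.
- thread_spool: Wooden thread spool, 25 mm wide and 29 mm high, bystander to starboard of the stern. Origin under its middle.
- sanding_block: Purple sanding block, 34 x 64 x 10 mm, bystander ahead of the wedge, to the left of the bow. Origin under its middle.

How it is judged:
By the outcome, as a careful person would: the job done as asked, in the order asked, and still so for the second after the job is handed in, with the robot touching nothing.
It also fails if it takes over 64 s, if anything falls off the work surface, if the arm or the gripper's body presses on something with over 40 N, if the wrist force passes 120 N, or if a joint passes its speed limit or range.

## Robot

A 6-joint arm with a two-finger parallel gripper is mounted at the origin on a cart in front of the work surface, level with it; the furniture and walls round the work are solid. World frame = base frame: x ahead of the robot, y to its left, z up, the work surface at z = 0. Lengths are in m, angles in rad, forces in N, time in s.
With the tool pointing down it reaches from about 0.425 to 0.95 m from the base axis. Payload 3.5 kg.
Tool frame: the origin (TCP) lies between the finger pads; the fingertips stand 14 mm ahead of it and the grasp point (between the pads) lies 5 mm behind it; z points along the fingers, y is the line along which they close (so a half turn about z gives the same grasp; the last joint's range is limited). The gripper opens to 85 mm and grips with 20 to 120 N. Pads are 22 mm wide; open, the fingers measure 114 mm over their backs; the gripper's body (76 mm by 85 mm) begins 54 mm behind the grasp point. The pads swing forward as they close: fully open they stand 13 mm farther back than shut.
Start: joints at [1.015, 0.286, 1.577, -0, 1.279, -0.15], TCP at [0.266, 0.62, 0.245] pointing down, gripper open.
Joint ranges: [-2.77, 2.77], [-0.9, 2.22], [0.21, 2.48], [-1.53, 4.67], [0.24, 2.81], [-2.84, 2.84]. Speed limits (rad/s): [2.79, 2.79, 3.14, 3.14, 3.14, 3.14].

## Interface

Orientations are given as a unit quaternion [x, y, z, w].
In Python, from plant import * gives the robot as it stands.
- The arm moves only by the tool step_arm, never from a script. Its argument "commands" is a list of rows, each an object of numbers: "gripper": the gripper's target within -1 to 1 (shut at 1, half-way at 0, fully open at -1); "x", "y", "z": the shift along the tool's x, y, z in mm; "spin": the turn about the tool's z in degrees. A call has exactly 10 rows; each row shifts and turns the commanded pose from where the row before left it, along the tool's axes as they then stand; what a row does not reach is not made up. A row lasts 1/10 s, in which the tool goes at most 50 mm and 8.59 degrees, less where a joint would pass 70% of its speed; a pose out of reach is approached as far as the arm can. A call with a gripper value outside its range is refused whole. The fingers move at their own pace and stop on an object; "force" is the grip in N (left out, the last holds). Time passes only in rows, so rows that do not move let the fingers close, or fill a call up. It gives the time, the measured TCP pose, the force, the opening and the grip force at its end, in the units of the state.
- get_state(): the state, without advancing time (a new reading comes with each control period).
- read_camera(name): name is "scene" or "top"; returns a dict with "color" (400x640x3 uint8, red, green, blue), "z_map" (400x640 float32, m along the optical axis (not along the pixel's ray), 0 where there is no reading), "fx", "fy", "cx", "cy" (pixels), "eye" and "attitude" of the camera in the world. Camera axes: x right, y up, looking along -z (the intrinsics and any distortion apply to the point x, -y, -z); pixel columns grow to the right and rows downward; lengths in m; the calibration is good to about 2 mm. A picture is of the moment at which its call begins.
- sign_off(): hands the job in; it is judged then, once.
The state is a dict: "time": time; "qpos": joint angles; "dq": joint speeds; "joint_efforts": joint torques, N m; "eef_pos": TCP position; "tcp_rot": TCP orientation; "contact_force": force on the tool from outside, world axes, zero at the start; "wrist_torque": the same for the moment, N m; "opening": opening from 0.0 (shut) to 1.0 (fully open); "finger_force": force on a finger pad.
Only numpy, scipy, OpenCV 4.12 (cv2) and the standard library are available. Lean on these libraries where they do the work, as an engineer would, in place of code of your own. Each camera call takes 0.05 s, during which the arm holds its last target. There are 200 camera calls.

## Working session

There is one attempt and no reset: what is moved stays moved. The work goes in short steps, Python scripts to look and compute and a tool call to move; the robot and the scene stay as the last step left them, time stands still between calls to the robot, and variables do not carry over. Pictures are saved under pics/ and viewed, at most 10 in all, crops included, and the job is handed in when it is done.

Besides the shell and the picture viewer there is one more tool, called after ">>>" in YAML: its name, and indented under it one key for each argument. step_arm: Moves the arm, as the interface text tells. Its arguments: {"type":"object","properties":{"commands":{"type":"array"},"force":{"type":"number"}},"required":["commands"]}

```bash
mkdir -p pics; ls; cat > h.py <<'E'
from plant import *
import numpy as np, cv2
from scipy.spatial.transform import Rotation as R
def att(c):
    a=np.array(c["attitude"],float)
    return a if a.shape==(3,3) else R.from_quat(a).as_matrix()
def ray(c,u,v):
    d=np.array([(u-c["cx"])/c["fx"],-(v-c["cy"])/c["fy"],-1.0])
    return att(c)@d
def onplane(c,u,v,z):
    d=ray(c,u,v);e=np.array(c["eye"]);return e+d*(z-e[2])/d[2]
def cloud(c):
    Z=c["z_map"];v,u=np.mgrid[:400,:640]
    P=np.stack([(u-c["cx"])/c["fx"]*Z,-(v-c["cy"])/c["fy"]*Z,-Z],-1)
    W=P@att(c).T+np.array(c["eye"]);W[Z==0]=np.nan;return W
E
python3 - <<'E'
from h import *
print(get_state())
for n in("scene","top"):
    c=read_camera(n);cv2.imwrite(f"pics/{n}0.png",c["color"][...,::-1]);np.savez(f"{n}0.npz",**c)
    print({k:v for k,v in c.items() if k not in("color","z_map")},(c["z_map"]>0).mean())
E
```

```text
pics
{'time': 0.0, 'qpos': array([ 1.01501021e+00,  2.87217809e-01,  1.57822250e+00,  8.11160713e-06,
        1.27858892e+00, -1.50014677e-01]), 'dq': array([-0.00065142, -0.00115059, -0.00039537,  0.00093973,  0.00278892,
       -0.00046245]), 'joint_efforts': array([ 1.05745883e-03, -4.06000364e+01, -2.92615181e+01, -1.43444977e-04,
        5.93526711e-03, -4.43350530e-06]), 'eef_pos': array([0.26607973, 0.61964715, 0.24388774]), 'tcp_rot': array([ 2.01497698e-01,  9.79488230e-01, -1.14187142e-03, -4.24710197e-04]), 'contact_force': array([ 0.00123706, -0.05755328, -0.33289736]), 'wrist_torque': array([-0.05982918,  0.03192811,  0.04278389]), 'finger_force': 0.0, 'opening': 1.0016265764581733}
{'fx': 384.58582512883794, 'fy': 384.58582512883794, 'cx': 322.04542384425554, 'cy': 197.9236652398569, 'eye': array([ 0.24779041, -0.53792092,  0.53038548]), 'attitude': array([ 0.45828031, -0.13243148, -0.25901128,  0.83985369])} 0.9960703125
{'fx': 411.73538868460776, 'fy': 411.73538868460776, 'cx': 318.82257867206295, 'cy': 194.45130199772788, 'eye': array([0.52052158, 0.04552173, 0.93232895]), 'attitude': array([ 0.03447687, -0.03921405, -0.69596417,  0.71617559])} 0.995921875
```

View pics/top0.png

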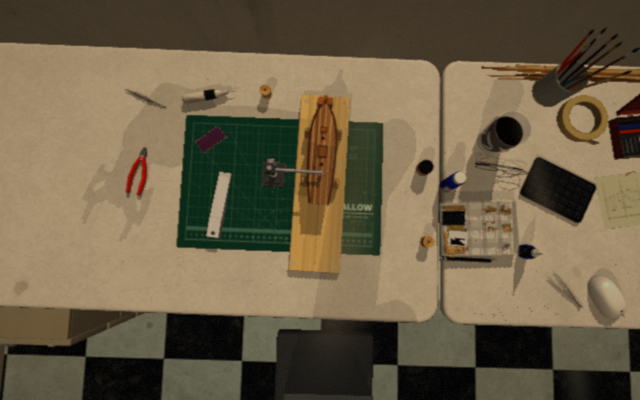

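View pics/scene0.png

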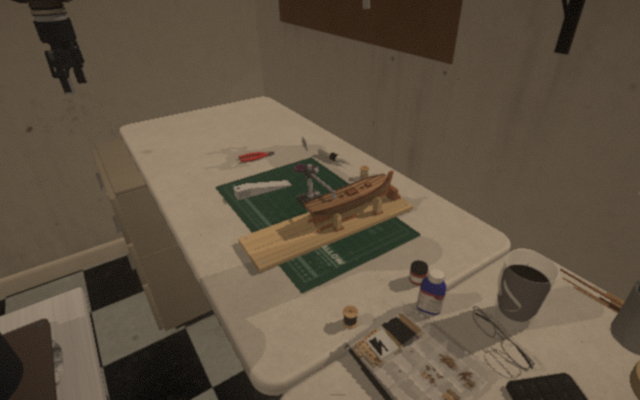

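The top view shows the slip from about (316,272) to (326,95), with the hull and gauge near its upper half. The white wedge lies at (218,205) on the mat. Next I'll measure each from the depth map.

```bash
python3 - <<'E'
from h import *
c=dict(np.load("top0.npz"));W=cloud(c);hsv=cv2.cvtColor(c["color"],cv2.COLOR_RGB2HSV)
# wedge
box=np.zeros((400,640),bool);box[165:245,200:240]=1
print("table z",np.nanmedian(W[255:290,100:250,2]),"mat z",np.nanmedian(W[210:235,240:280,2]), W[200,100],)
m=(box&(hsv[...,1]<70)&(hsv[...,2]>90)).astype(np.uint8)
n,l,s,_=cv2.connectedComponentsWithStats(m);i=1+s[1:,4].argmax();m=l==i
v,u=np.nonzero(m);P=W[m]
# real xyz: silhouette at z~ measured
r=cv2.minAreaRect(P[:,:2].astype(np.float32)*1000);print("wedge n",m.sum(),r,cv2.boxPoints(r).round(1).tolist())
ax=np.linalg.svd(P[:,:2]-P[:,:2].mean(0),full_matrices=False)[2][0];t=(P[:,:2]-P[:,:2].mean(0))@ax
print(ax,np.degrees(np.arctan2(ax[1],ax[0])))
for a in np.arange(-.08,.08,.01):
    k=(t>=a)&(t<a+.01)
    if k.sum(): print(round(a,3),k.sum(),(P[k].mean(0)*1000).round(1),round(np.median(P[k,2])*1000,1))
# slip board: wood color aft part
ms=((hsv[...,0]>8)&(hsv[...,0]<30)&(hsv[...,1]>75)&(hsv[...,2]>90)).astype(np.uint8);b=np.zeros_like(ms);b[90:280,285:356]=1;ms&=b
n,l,s,_=cv2.connectedComponentsWithStats(ms);ms=l==1+s[1:,4].argmax()
for row in range(180,275,10):
    q=np.nonzero(ms[row])[0]
    if len(q): p,q2=onplane(c,q[0]-.5,row,.012),onplane(c,q[-1]+.5,row,.012);print(row,q[0],q[-1],(p*1000).round(1),(q2*1000).round(1),((p+q2)*500).round(1))
rr=np.nonzero(ms.any(1))[0];print("rows",rr[0],rr[-1])
for uu in(300,315,330):
    q=np.nonzero(ms[:,uu])[0];print(uu,(onplane(c,uu,q[-1]+.5,.012)*1000).round(1),(onplane(c,uu,q[0]-.5,.012)*1000).round(1))
print("board z",np.nanmedian(W[230:265,300:330,2]))
big=cv2.resize(c["color"][85:280,170:390,::-1],None,fx=2.9,fy=2.9,interpolation=cv2.INTER_CUBIC);cv2.imwrite("pics/crop0.png",big)
E
```

```text
table z 0.0009969273142764745 mat z 0.004336902006331522 [0.5908431  0.53332554 0.00404611]
wedge n 775 ((589.4058227539062, 266.34075927734375), (33.20675277709961, 147.1869659423828), 83.3399658203125) [[514.4000244140625, 258.3999938964844], [660.5999755859375, 241.3000030517578], [664.4000244140625, 274.29998779296875], [518.2000122070312, 291.3999938964844]]Traceback (most recent call last):
  File "<stdin>", line 11, in <module>
    u, s, vh = gufunc(a, signature=signature)
               ~~~~~~^^^^^^^^^^^^^^^^^^^^^^^^
    raise LinAlgError("SVD did not converge")
numpy.linalg.LinAlgError: SVD did not converge
```

```bash
cat > m.py <<'E'
from h import *
c=dict(np.load("top0.npz"));W=cloud(c);hsv=cv2.cvtColor(c["color"],cv2.COLOR_RGB2HSV)
box=np.zeros((400,640),bool);box[165:245,200:240]=1
m=(box&(hsv[...,1]<70)&(hsv[...,2]>90)).astype(np.uint8)
n,l,s,_=cv2.connectedComponentsWithStats(m);i=1+s[1:,4].argmax();m=(l==i)&~np.isnan(W[...,0])
P=W[m]
ax=np.linalg.svd(P[:,:2]-P[:,:2].mean(0),full_matrices=False)[2][0];t=(P[:,:2]-P[:,:2].mean(0))@ax
print(ax,np.degrees(np.arctan2(ax[1],ax[0])))
for a in np.arange(-.08,.08,.01):
    k=(t>=a)&(t<a+.01)
    if k.sum(): print(round(a,3),k.sum(),(P[k].mean(0)*1000).round(1),round(np.median(P[k,2])*1000,1))
ms=((hsv[...,0]>8)&(hsv[...,0]<30)&(hsv[...,1]>75)&(hsv[...,2]>90)).astype(np.uint8);b=np.zeros_like(ms);b[90:280,285:356]=1;ms&=b
n,l,s,_=cv2.connectedComponentsWithStats(ms);ms=l==1+s[1:,4].argmax()
for row in list(range(100,125,6))+list(range(180,275,10)):
    q=np.nonzero(ms[row])[0]
    if len(q): p,q2=onplane(c,q[0]-.5,row,.012),onplane(c,q[-1]+.5,row,.012);print(row,q[0],q[-1],(p*1000).round(1),(q2*1000).round(1),((p+q2)*500).round(1))
for uu in(300,310,320,330):
    q=np.nonzero(ms[:,uu])[0];print(uu,(onplane(c,uu,q[-1]+.5,.012)*1000).round(1),(onplane(c,uu,q[0]-.5,.012)*1000).round(1))
print("board z",np.nanmedian(W[230:265,300:330,2]))
big=cv2.resize(c["color"][85:280,170:390,::-1],None,fx=2.9,fy=2.9,interpolation=cv2.INTER_CUBIC);cv2.imwrite("pics/crop0.png",big)
E
python3 m.py
```

```text
[-0.99450795  0.10466102] 173.9923631879122
-0.08 24 [658.6 257.7   7.6] 7.6
-0.07 48 [650.6 256.1   9.9] 10.2
-0.06 49 [641. 256.  11.] 10.6
-0.05 50 [630.8 258.7  13.6] 13.7
-0.04 52 [621.1 259.1  14.9] 15.0
-0.03 53 [610.9 260.3  17.2] 17.2
-0.02 52 [600.8 261.6  19.8] 20.0
-0.01 54 [591.  262.6  21.1] 21.1
-0.0 50 [581.2 263.5  23.2] 22.8
0.01 56 [571.3 265.1  25.5] 25.6
0.02 54 [561.2 265.5  27.4] 27.4
0.03 59 [551.3 266.7  29.6] 30.0
0.04 57 [541.4 267.7  29.7] 29.9
0.05 62 [531.4 269.5  29.5] 30.0
0.06 49 [521.  269.6  29.7] 29.9
0.07 4 [515.8 268.3  30.1] 30.2
100 285 355 [833.1 125.8  12. ] [838.1 -37.6  12. ] [835.6  44.1  12. ]
106 285 355 [818.9 125.3  12. ] [823.9 -37.9  12. ] [821.4  43.7  12. ]
112 285 355 [804.7 124.8  12. ] [809.7 -38.1  12. ] [807.2  43.3  12. ]
118 285 355 [790.6 124.3  12. ] [795.6 -38.4  12. ] [793.1  42.9  12. ]
124 299 348 [777.5  91.7  12. ] [781.  -22.6  12. ] [779.3  34.6  12. ]
180 295 345 [648.1  96.5  12. ] [651.4 -18.6  12. ] [649.7  38.9  12. ]
190 294 344 [625.3  97.9  12. ] [628.7 -16.8  12. ] [627.   40.6  12. ]
200 293 344 [602.7  99.4  12. ] [606.1 -17.3  12. ] [604.4  41.1  12. ]
210 293 343 [580.2  98.6  12. ] [583.5 -15.5  12. ] [581.9  41.5  12. ]
220 292 342 [557.8 100.   12. ] [561.1 -13.8  12. ] [559.5  43.1  12. ]
230 291 342 [535.5 101.5  12. ] [538.8 -14.3  12. ] [537.2  43.6  12. ]
240 291 341 [513.4 100.7  12. ] [516.6 -12.5  12. ] [515.   44.1  12. ]
250 290 341 [491.4 102.1  12. ] [494.6 -13.   12. ] [493.   44.6  12. ]
260 285 355 [469.2 112.4  12. ] [473.5 -44.5  12. ] [471.3  33.9  12. ]
270 285 355 [447.4 111.6  12. ] [451.7 -44.9  12. ] [449.5  33.3  12. ]
300 [427.7  76.8  12. ] [859.1  91.   12. ]
310 [428.3  54.8  12. ] [859.8  67.9  12. ]
320 [428.9  32.8  12. ] [860.6  44.9  12. ]
330 [429.5  10.8  12. ] [861.3  21.8  12. ]
board z 0.016380159523405102
```

View pics/crop0.png

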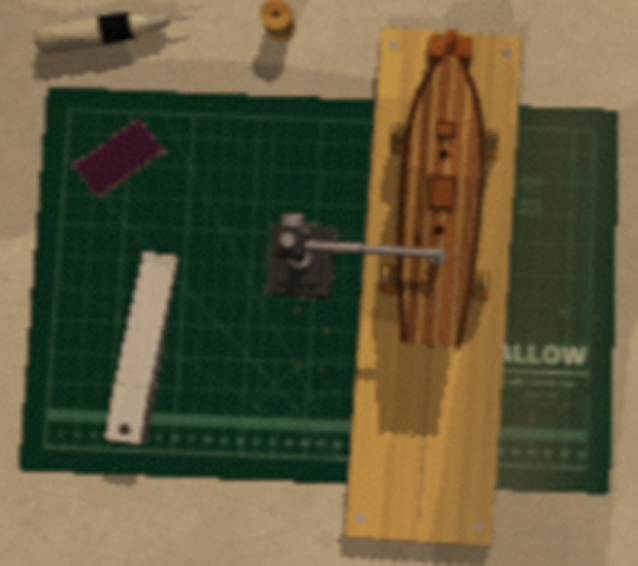

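The crop confirms that the wedge's block is at the bottom (dot at crop 124,430) and its thin end points up. The gauge foot is at crop (437,256), and the hull's stern is at about crop row 345. I'll fit the slip pose and the stern heights next.

```bash
python3 - <<'E'
from h import *
c=dict(np.load("top0.npz"));W=cloud(c)
g=c["color"].astype(int)
for nm,u in(("col300",300),("col330",330)):
    print(nm,[(r,g[r,u].tolist()) for r in range(264,276)]); print([(r,g[r,u].tolist()) for r in range(90,102)])
print("corner nails", [(onplane(c,170+a/2.9,85+b/2.9,.012)*1000).round(1) for a,b in((361,518),(478,525),(392,44),(507,52))])
print("stern end",[(onplane(c,170+a/2.9,85+b/2.9,.012)*1000).round(1) for a,b in((345,536),(492,546))],"bow",[(onplane(c,170+a/2.9,85+b/2.9,.012)*1000).round(1) for a,b in((381,28),(521,36))])
for r in range(160,216,3): print(r,(np.nanmedian(W[r,312:324],0)*1000).round(0), (W[r,318]*1000).round(0))
print("gauge",[(W[85+int(b/2.9),170+int(a/2.9)]*1000).round(0) for a,b in((290,240),(310,246),(360,250),(400,253),(436,256),(330,247))])
E
```

```text
col300 [(264, [186, 138, 68]), (265, [185, 137, 70]), (266, [185, 136, 68]), (267, [184, 136, 66]), (268, [185, 137, 67]), (269, [179, 133, 63]), (270, [158, 118, 61]), (271, [122, 100, 70]), (272, [113, 97, 73]), (273, [113, 97, 73]), (274, [116, 99, 77]), (275, [116, 100, 77])]
[(90, [171, 150, 115]), (91, [169, 146, 113]), (92, [171, 147, 115]), (93, [168, 146, 111]), (94, [168, 144, 110]), (95, [169, 145, 107]), (96, [170, 146, 107]), (97, [170, 147, 109]), (98, [167, 141, 105]), (99, [158, 134, 96]), (100, [153, 128, 92]), (101, [154, 128, 93])]
col330 [(264, [150, 114, 59]), (265, [152, 114, 63]), (266, [148, 111, 59]), (267, [150, 113, 58]), (268, [150, 112, 59]), (269, [148, 111, 59]), (270, [149, 111, 57]), (271, [148, 111, 59]), (272, [128, 98, 58]), (273, [108, 89, 62]), (274, [104, 88, 66]), (275, [104, 89, 67])]
[(90, [151, 131, 99]), (91, [151, 128, 98]), (92, [150, 128, 99]), (93, [152, 132, 101]), (94, [152, 131, 99]), (95, [154, 129, 94]), (96, [160, 123, 72]), (97, [152, 103, 48]), (98, [131, 73, 29]), (99, [129, 66, 25]), (100, [130, 68, 26]), (101, [123, 63, 22])]
[... 461 characters left out ...]
175 [652.  45.  70.] [653.  44.  67.]
178 [646.  45.  69.] [646.  44.  69.]
181 [639.  45.  71.] [639.  44.  71.]
184 [633.  44.  69.] [633.  43.  70.]
187 [627.  44.  70.] [627.  43.  69.]
190 [620.  44.  70.] [620.  43.  70.]
193 [614.  44.  70.] [614.  43.  68.]
196 [607.  44.  71.] [607.  43.  71.]
199 [601.  44.  71.] [601.  42.  72.]
202 [595.  43.  72.] [595.  42.  72.]
205 [593.  43.  17.] [593.  42.  15.]
208 [586.  42.  17.] [586.  42.  14.]
211 [579.  43.  17.] [579.  42.  16.]
214 [573.  42.  15.] [573.  41.  13.]
gauge [array([659., 141., 110.]), array([659., 131.,  92.]), array([656.,  94.,  91.]), array([654.,  67.,  92.]), array([653.,  40.,  94.]), array([657., 117.,  90.])]
```

>>> step_arm:
  commands:
    - {"spin": -6}
    - {"spin": -6}
    - {"spin": -5.3}
    - {"x": -28, "y": -30}
    - {"x": -28, "y": -30}
    - {"x": -28, "y": -30}
    - {"x": -28, "y": -30}
    - {"x": -28, "y": -30}
    - {"x": -28, "y": -30}
    - {"x": -28, "y": -30}
  force: 50

```text
invalid input
```

>>> step_arm:
  commands:
    - {"x": -28, "y": -30}
    - {"x": -28, "y": -30}
    - {"x": -28, "y": -30}
    - {"x": -22, "y": -21}
    - {"z": 40}
    - {"z": 40}
    - {"z": 30}
    - {"z": 0}
    - {"z": 0}
    - {"z": 0}

```text
invalid input
```

```bash
cat >> h.py <<'E'
def here():
    s=get_state();M=R.from_quat(s["tcp_rot"]).as_matrix()
    print("t",round(s["time"],2),"pos",(s["eef_pos"]*1000).round(1),"yaw(-x)",round(np.degrees(np.arctan2(-M[1,0],-M[0,0])),2),"zaxis",M[:,2].round(3),"F",s["contact_force"].round(2),"open",round(s["opening"],3),"ff",round(s["finger_force"],1),"q6",s["qpos"][5].round(2))
    return s,M
def to(x,y,z):
    s,M=here();d=M.T@(np.array([x,y,z])-s["eef_pos"]*1000);print("tool shift",d.round(1))
E
python3 - <<'E'
from h import *
to(533,268.9,17)
c=read_camera("top");cv2.imwrite("pics/top1.png",cv2.resize(c["color"][120:280,170:370,::-1],None,fx=3.7,fy=3.7))
E
```

```text
t 0.1 pos [266.1 619.7 244. ] yaw(-x) -23.25 zaxis [-0.001 -0.002 -1.   ] F [ 0.19 -0.11  0.73] open 0.999 ff 0.0 q6 -0.15
tool shift [-383.8 -216.5  227.4]
```

View pics/top1.png

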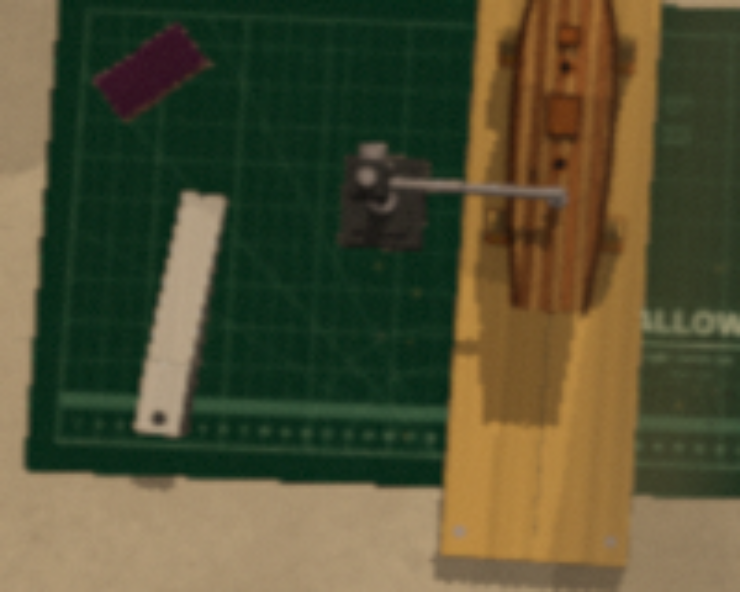

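The picture shows an unmoved scene and no arm, because both calls were refused. Each row probably needs every field, so I'll give them all.

>>> step_arm:
  commands:
    - {"gripper": -1, "x": 0, "y": 0, "z": 0, "spin": -6}
    - {"gripper": -1, "x": 0, "y": 0, "z": 0, "spin": -6}
    - {"gripper": -1, "x": 0, "y": 0, "z": 0, "spin": -5.3}
    - {"gripper": -1, "x": -28, "y": -30, "z": 0, "spin": 0}
    - {"gripper": -1, "x": -28, "y": -30, "z": 0, "spin": 0}
    - {"gripper": -1, "x": -28, "y": -30, "z": 0, "spin": 0}
    - {"gripper": -1, "x": -28, "y": -30, "z": 0, "spin": 0}
    - {"gripper": -1, "x": -28, "y": -30, "z": 0, "spin": 0}
    - {"gripper": -1, "x": -28, "y": -30, "z": 0, "spin": 0}
    - {"gripper": -1, "x": -28, "y": -30, "z": 0, "spin": 0}
  force: 50

```text
time: 1.15
eef_pos: [0.4402, 0.3895, 0.245]
tcp_rot: [0.052, 0.999, -0.0, -0.0]
contact_force: [0.4, 0.5, 0.2]
opening: 0.998
finger_force: 0.0
```

>>> step_arm:
  commands:
    - {"gripper": -1, "x": -26, "y": -28, "z": 0, "spin": 0}
    - {"gripper": -1, "x": -26, "y": -28, "z": 0, "spin": 0}
    - {"gripper": -1, "x": -26, "y": -28, "z": 0, "spin": 0}
    - {"gripper": -1, "x": -27, "y": -26, "z": 0, "spin": 0}
    - {"gripper": -1, "x": 0, "y": 0, "z": 40, "spin": 0}
    - {"gripper": -1, "x": 0, "y": 0, "z": 40, "spin": 0}
    - {"gripper": -1, "x": 0, "y": 0, "z": 40, "spin": 0}
    - {"gripper": -1, "x": 0, "y": 0, "z": 40, "spin": 0}
    - {"gripper": -1, "x": 0, "y": 0, "z": 0, "spin": 0}
    - {"gripper": -1, "x": 0, "y": 0, "z": 0, "spin": 0}

```text
time: 2.15
eef_pos: [0.5323, 0.2706, 0.0851]
tcp_rot: [0.052, 0.999, -0.0, -0.001]
contact_force: [-0.1, 0.3, 1.3]
opening: 1.001
finger_force: 0.0
```

```bash
python3 - <<'E'
from h import *
to(533,268.9,17)
c=read_camera("scene");cv2.imwrite("pics/s1.png",cv2.resize(c["color"][100:300,160:430,::-1],None,fx=2.9,fy=2.9))
E
```

```text
t 2.15 pos [532.3 270.6  85.1] yaw(-x) -5.95 zaxis [-0.002 -0.001 -1.   ] F [-0.08  0.26  1.35] open 1.001 ff 0.0 q6 -1.17
tool shift [-1.  -1.6 68.1]
```

View pics/s1.png

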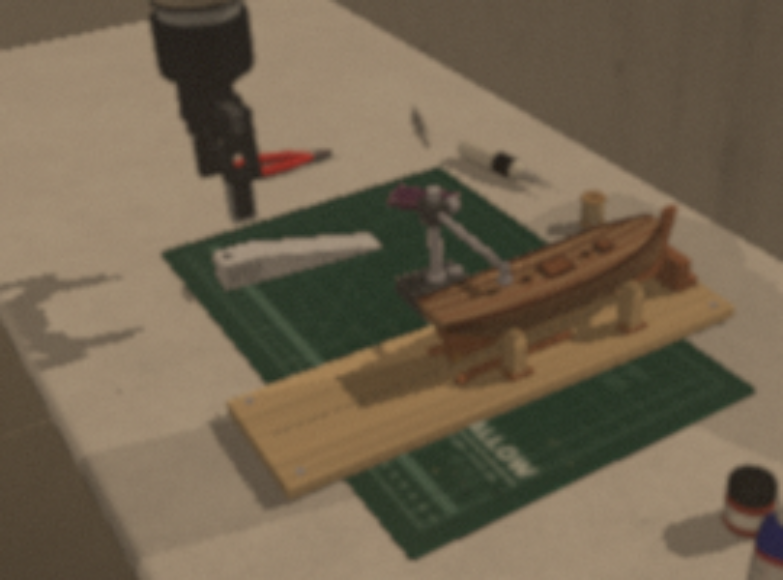

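The gripper hangs over the block, with the fingertip at crop (240,215) and the block at (230,262). I'll go down and grip.

>>> step_arm:
  commands:
    - {"gripper": -1, "x": 0, "y": -1.5, "z": 25, "spin": 0}
    - {"gripper": -1, "x": 0, "y": 0, "z": 25, "spin": 0}
    - {"gripper": -1, "x": 0, "y": 0, "z": 17, "spin": 0}
    - {"gripper": 1, "x": 0, "y": 0, "z": 0, "spin": 0}
    - {"gripper": 1, "x": 0, "y": 0, "z": 0, "spin": 0}
    - {"gripper": 1, "x": 0, "y": 0, "z": 0, "spin": 0}
    - {"gripper": 1, "x": 0, "y": 0, "z": 0, "spin": 0}
    - {"gripper": 1, "x": 0, "y": 0, "z": 0, "spin": 0}
    - {"gripper": 1, "x": 0, "y": 0, "z": 0, "spin": 0}
    - {"gripper": 1, "x": 0, "y": 0, "z": 0, "spin": 0}
  force: 60

```text
time: 3.2
eef_pos: [0.5339, 0.2697, 0.0202]
tcp_rot: [0.052, 0.999, 0.001, 0.002]
contact_force: [0.3, -0.4, 6.2]
opening: 0.292
finger_force: 60.3
```

>>> step_arm:
  commands:
    - {"gripper": 1, "x": 0, "y": 0, "z": -15, "spin": 0}
    - {"gripper": 1, "x": 0, "y": 0, "z": -25, "spin": 0}
    - {"gripper": 1, "x": 0, "y": 0, "z": -25, "spin": -2}
    - {"gripper": 1, "x": 20, "y": 0, "z": 0, "spin": -2}
    - {"gripper": 1, "x": 30, "y": -10, "z": 0, "spin": 0}
    - {"gripper": 1, "x": 31, "y": -32, "z": 0, "spin": 0}
    - {"gripper": 1, "x": 0, "y": -40, "z": 0, "spin": 0}
    - {"gripper": 1, "x": 0, "y": -40, "z": 0, "spin": 0}
    - {"gripper": 1, "x": 0, "y": -40, "z": 0, "spin": 0}
    - {"gripper": 1, "x": 0, "y": -40, "z": 0, "spin": 0}

```text
time: 4.2
eef_pos: [0.4437, 0.0695, 0.0836]
tcp_rot: [0.017, 1.0, -0.0, -0.0]
contact_force: [1.3, -0.1, -1.7]
opening: 0.288
finger_force: 59.5
```

>>> step_arm:
  commands:
    - {"gripper": 1, "x": 0, "y": -25, "z": 0, "spin": 0}
    - {"gripper": 1, "x": 0, "y": 0, "z": 0, "spin": 0}
    - {"gripper": 1, "x": 0, "y": 0, "z": 15, "spin": 0}
    - {"gripper": 1, "x": 0, "y": 0, "z": 15, "spin": 0}
    - {"gripper": 1, "x": 0, "y": 0, "z": 10, "spin": 0}
    - {"gripper": 1, "x": 0, "y": 0, "z": 0, "spin": 0}
    - {"gripper": 1, "x": 0, "y": 0, "z": 0, "spin": 0}
    - {"gripper": 1, "x": 0, "y": 0, "z": 0, "spin": 0}
    - {"gripper": 1, "x": 0, "y": 0, "z": 0, "spin": 0}
    - {"gripper": 1, "x": 0, "y": 0, "z": 0, "spin": 0}

```text
time: 5.2
eef_pos: [0.4442, 0.0458, 0.0439]
tcp_rot: [0.017, 1.0, -0.0, 0.001]
contact_force: [-0.6, 1.6, -1.7]
opening: 0.291
finger_force: 59.6
```

```bash
python3 - <<'E'
from h import *
here()
c=read_camera("top");np.savez("top2.npz",**c);cv2.imwrite("pics/top2.png",cv2.resize(c["color"][150:290,250:390,::-1],None,fx=4.2,fy=4.2))
c=read_camera("scene");np.savez("scene2.npz",**c)
E
```

```text
t 5.2 pos [444.2  45.8  43.9] yaw(-x) -1.94 zaxis [ 0.001 -0.    -1.   ] F [-0.59  1.57 -1.72] open 0.291 ff 59.6 q6 -1.66
```

View pics/top2.png

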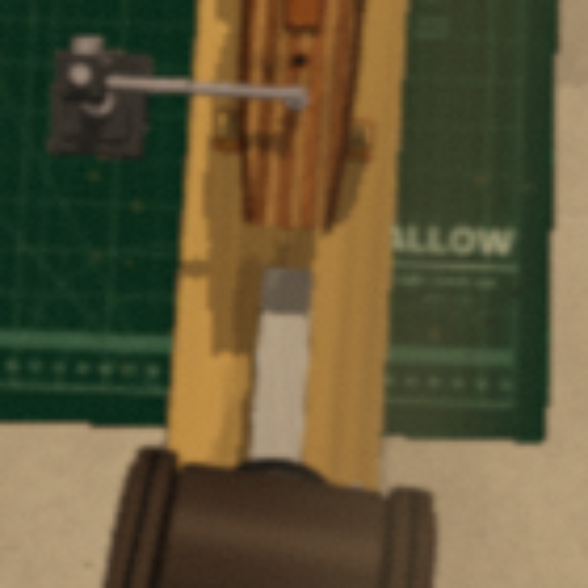

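The wedge is on the centre line by eye, with its tip at crop (286,270) and the board's middle at about 285. I'll check that numerically.

```bash
python3 - <<'E'
from h import *
c=dict(np.load("top2.npz"));hsv=cv2.cvtColor(c["color"],cv2.COLOR_RGB2HSV).astype(int);S=hsv[...,1]
zu=.024
ax=np.array([.99938,-.0353]);n=np.array([.0353,.99938]);o=np.array([.6456,.0388])
for r in range(214,258,4):
    row=S[r].astype(float);w=np.nonzero((row[305:330]<90))[0]+305
    # subpixel edges at S=95
    l,rr=w[0],w[-1];th=95
    le=l-1+(row[l-1]-th)/(row[l-1]-row[l]); re=rr+(th-row[rr])/(row[rr+1]-row[rr])
    z=.024+.003+.0; 
    pm=onplane(c,(le+re)/2,r,z);z=.025+max(0,min(.024,.003+(.574-pm[0])/5));pl,pr=onplane(c,le,r,z),onplane(c,re,r,z);p=(pl+pr)/2
    print(r,round(le,1),round(re,1),"width",round((pl-pr)[1]*1000,1),"slip xy",((p[:2]-o)@ax*1000).round(1),((p[:2]-o)@n*1000).round(1))
col=S[205:225,316];print(col)
# board edges again by green/wood change (rows over mat)
g=c["color"].astype(float)[...,0]
for r in (185,195,205,215,225,235,245):
    a=g[r,283:305];b=g[r,333:352]
    i=np.argmax(np.diff(a))+283.5;j=np.argmin(np.diff(b))+333.5
    p=(onplane(c,i,r,.012)+onplane(c,j,r,.012))/2
    print(r,i,j,((p[:2]-o)@n*1000).round(1))
E
```

```text
214 312.9 320.0 width 15.6 slip xy -73.9 3.4
218 312.4 323.2 width 23.7 slip xy -82.5 -0.1
222 312.1 322.5 width 22.9 slip xy -91.4 0.4
226 311.5 323.0 width 25.0 slip xy -100.1 -0.1
230 311.1 322.7 width 25.2 slip xy -108.9 0.2
234 310.5 322.8 width 26.7 slip xy -117.6 0.2
238 310.7 322.2 width 25.0 slip xy -126.2 0.1
242 310.4 321.9 width 24.8 slip xy -134.8 0.1
246 309.9 321.7 width 25.3 slip xy -143.3 0.4
250 309.6 321.8 width 26.1 slip xy -151.8 0.1
254 309.6 321.2 width 24.8 slip xy -160.2 0.1
[165 163 164 156 163 163 166 163 125  77  70  70  73  71  73  74  70  70
  73  71]
185 294.5 344.5 0.7
195 293.5 343.5 1.5
205 292.5 344.5 0.1
215 291.5 342.5 2.0
225 291.5 341.5 1.7
235 290.5 341.5 1.4
245 289.5 340.5 2.2
```

>>> step_arm:
  commands:
    - {"gripper": 1, "x": 0, "y": 0.8, "z": 4, "spin": 0}
    - {"gripper": 1, "x": 0, "y": 0, "z": 3, "spin": 0}
    - {"gripper": 1, "x": 0, "y": 0, "z": 2, "spin": 0}
    - {"gripper": 1, "x": 0, "y": 0, "z": 0.5, "spin": 0}
    - {"gripper": 1, "x": 0, "y": 0, "z": 0.5, "spin": 0}
    - {"gripper": 1, "x": 0, "y": 0, "z": 0, "spin": 0}
    - {"gripper": 1, "x": 0, "y": 0, "z": 0, "spin": 0}
    - {"gripper": 1, "x": 0, "y": 0, "z": 0, "spin": 0}
    - {"gripper": 1, "x": 0, "y": 0, "z": 0, "spin": 0}
    - {"gripper": 1, "x": 0, "y": 0, "z": 0, "spin": 0}

```text
time: 6.3
eef_pos: [0.4439, 0.0466, 0.0334]
tcp_rot: [0.017, 1.0, -0.0, 0.0]
contact_force: [0.0, -0.6, -2.1]
opening: 0.29
finger_force: 59.6
```

Weight is still on the tool (-1.9 N), so it isn't touching yet. I'll lower further.

>>> step_arm:
  commands:
    - {"gripper": 1, "x": 0, "y": 0, "z": 0.5, "spin": 0}
    - {"gripper": 1, "x": 0, "y": 0, "z": 0.5, "spin": 0}
    - {"gripper": 1, "x": 0, "y": 0, "z": 0.3, "spin": 0}
    - {"gripper": 1, "x": 0, "y": 0, "z": 0, "spin": 0}
    - {"gripper": 1, "x": 0, "y": 0, "z": 0, "spin": 0}
    - {"gripper": 1, "x": 0, "y": 0, "z": 0, "spin": 0}
    - {"gripper": 1, "x": 0, "y": 0, "z": 0, "spin": 0}
    - {"gripper": 1, "x": 0, "y": 0, "z": 0, "spin": 0}
    - {"gripper": 1, "x": 0, "y": 0, "z": 0, "spin": 0}
    - {"gripper": 1, "x": 0, "y": 0, "z": 0, "spin": 0}

```text
time: 7.3
eef_pos: [0.4439, 0.0466, 0.0321]
tcp_rot: [0.017, 1.0, -0.0, 0.0]
contact_force: [-1.1, 0.4, 1.4]
opening: 0.293
finger_force: 60.0
```

>>> step_arm:
  commands:
    - {"gripper": 1, "x": -4.5, "y": 0, "z": 0, "spin": 0}
    - {"gripper": 1, "x": -4.5, "y": 0, "z": 0, "spin": 0}
    - {"gripper": 1, "x": -4.5, "y": 0, "z": 0, "spin": 0}
    - {"gripper": 1, "x": -4.5, "y": 0, "z": 0, "spin": 0}
    - {"gripper": 1, "x": -4.5, "y": 0, "z": 0, "spin": 0}
    - {"gripper": 1, "x": -4.5, "y": 0, "z": 0, "spin": 0}
    - {"gripper": 1, "x": -4.5, "y": 0, "z": 0, "spin": 0}
    - {"gripper": 1, "x": -4.5, "y": 0, "z": 0, "spin": 0}
    - {"gripper": 1, "x": -4.5, "y": 0, "z": 0, "spin": 0}
    - {"gripper": 1, "x": 0, "y": 0, "z": 0, "spin": 0}

```text
time: 8.3
eef_pos: [0.4855, 0.0451, 0.0321]
tcp_rot: [0.017, 1.0, -0.0, 0.001]
contact_force: [-0.2, -0.2, 1.6]
opening: 0.291
finger_force: 59.9
```

>>> step_arm:
  commands:
    - {"gripper": 1, "x": -3, "y": 0, "z": 0, "spin": 0}
    - {"gripper": 1, "x": -3, "y": 0, "z": 0, "spin": 0}
    - {"gripper": 1, "x": -3, "y": 0, "z": 0, "spin": 0}
    - {"gripper": 1, "x": -2, "y": 0, "z": 0, "spin": 0}
    - {"gripper": 1, "x": 0, "y": 0, "z": 0, "spin": 0}
    - {"gripper": 1, "x": 0, "y": 0, "z": 0, "spin": 0}
    - {"gripper": 1, "x": 0, "y": 0, "z": 0, "spin": 0}
    - {"gripper": 1, "x": 0, "y": 0, "z": 0, "spin": 0}
    - {"gripper": 1, "x": 0, "y": 0, "z": 0, "spin": 0}
    - {"gripper": 1, "x": 0, "y": 0, "z": 0, "spin": 0}

```text
time: 9.3
eef_pos: [0.4955, 0.0448, 0.0322]
tcp_rot: [0.017, 1.0, 0.0, 0.0]
contact_force: [-1.3, 0.6, 4.5]
opening: 0.294
finger_force: 60.2
```

```bash
python3 - <<'E'
from h import *
here()
c=read_camera("scene");np.savez("scene3.npz",**c);cv2.imwrite("pics/s3.png",cv2.resize(c["color"][120:290,210:430,::-1],None,fx=3.5,fy=3.5))
E
```

```text
t 9.3 pos [495.5  44.8  32.2] yaw(-x) -1.95 zaxis [ 0.001  0.    -1.   ] F [-1.28  0.58  4.51] open 0.294 ff 60.2 q6 -1.65
```

View pics/s3.png

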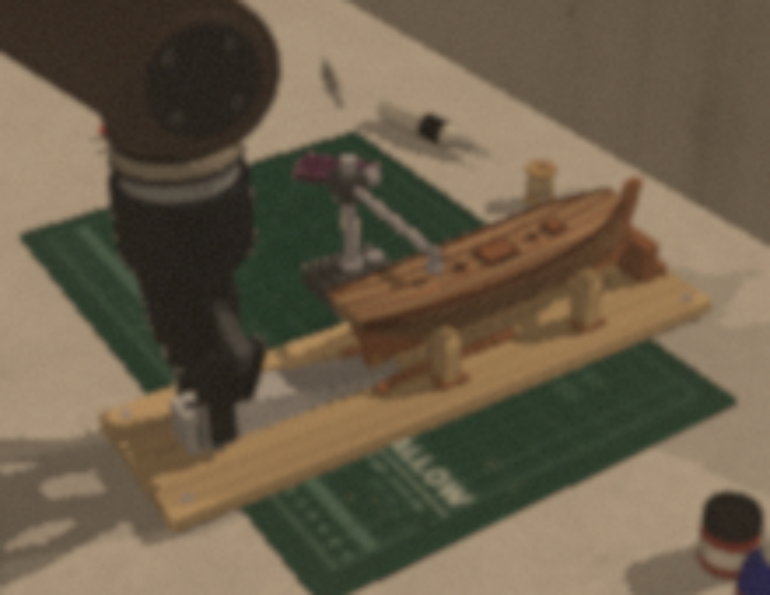

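The wedge's tip has entered the channel under the stern (crop 380,365), and the hull is unmoved. I'll go on gently and ease the downward press.

>>> step_arm:
  commands:
    - {"gripper": 1, "x": 0, "y": 0, "z": -0.3, "spin": 0}
    - {"gripper": 1, "x": -2, "y": 0, "z": 0, "spin": 0}
    - {"gripper": 1, "x": -2, "y": 0, "z": 0, "spin": 0}
    - {"gripper": 1, "x": -2, "y": 0, "z": 0, "spin": 0}
    - {"gripper": 1, "x": -2, "y": 0, "z": 0, "spin": 0}
    - {"gripper": 1, "x": -2, "y": 0, "z": 0, "spin": 0}
    - {"gripper": 1, "x": -2, "y": 0, "z": 0, "spin": 0}
    - {"gripper": 1, "x": -2, "y": 0, "z": 0, "spin": 0}
    - {"gripper": 1, "x": -2, "y": 0, "z": 0, "spin": 0}
    - {"gripper": 1, "x": -2, "y": 0, "z": 0, "spin": 0}

```text
time: 10.35
eef_pos: [0.5102, 0.0446, 0.0321]
tcp_rot: [0.017, 1.0, 0.0, -0.005]
contact_force: [-13.2, 0.8, 12.9]
opening: 0.292
finger_force: 61.5
```

>>> step_arm:
  commands:
    - {"gripper": 1, "x": 0, "y": 0, "z": -0.3, "spin": 0}
    - {"gripper": 1, "x": 0, "y": 0, "z": 0, "spin": 0}
    - {"gripper": 1, "x": 0, "y": 0, "z": 0, "spin": 0}
    - {"gripper": 1, "x": 0, "y": 0, "z": 0, "spin": 0}
    - {"gripper": 1, "x": 0, "y": 0, "z": 0, "spin": 0}
    - {"gripper": 1, "x": 0, "y": 0, "z": 0, "spin": 0}
    - {"gripper": 1, "x": 0, "y": 0, "z": 0, "spin": 0}
    - {"gripper": 1, "x": 0, "y": 0, "z": 0, "spin": 0}
    - {"gripper": 1, "x": 0, "y": 0, "z": 0, "spin": 0}
    - {"gripper": 1, "x": 0, "y": 0, "z": 0, "spin": 0}

```text
time: 11.35
eef_pos: [0.5111, 0.0445, 0.0321]
tcp_rot: [0.017, 1.0, 0.0, -0.003]
contact_force: [-7.7, -0.4, 7.2]
opening: 0.291
finger_force: 60.7
```

```bash
python3 - <<'E'
from h import *
here()
for n in("scene","top"):
    c=read_camera(n);np.savez(n+"4.npz",**c)
    W=cloud(c)
    if n=="top":
        W0=cloud(dict(np.load("top2.npz")))
        for r in (130,140,150,160,166,180,186,192,198,202): print(r,[(np.nanmedian(w[r-1:r+2,312:324,2])*1000).round(1) for w in (W0,W)])
a=np.load("scene3.npz")["color"].astype(int);b=np.load("scene4.npz")["color"].astype(int)
im=np.hstack([x[150:270,260:400].astype(np.uint8)[...,::-1] for x in(a,b)]);cv2.imwrite("pics/s4.png",cv2.resize(im,None,fx=2.85,fy=2.85))
E
```

```text
t 11.35 pos [511.1  44.5  32.1] yaw(-x) -1.92 zaxis [-0.006  0.    -1.   ] F [-7.75 -0.43  7.23] open 0.291 ff 60.7 q6 -1.65
130 [np.float64(76.8), np.float64(76.0)]
140 [np.float64(73.8), np.float64(74.0)]
150 [np.float64(73.9), np.float64(74.5)]
160 [np.float64(70.1), np.float64(72.1)]
166 [np.float64(71.4), np.float64(72.3)]
180 [np.float64(70.4), np.float64(71.7)]
186 [np.float64(70.0), np.float64(71.7)]
192 [np.float64(70.8), np.float64(72.7)]
198 [np.float64(71.2), np.float64(73.8)]
202 [np.float64(71.5), np.float64(73.6)]
```

View pics/s4.png

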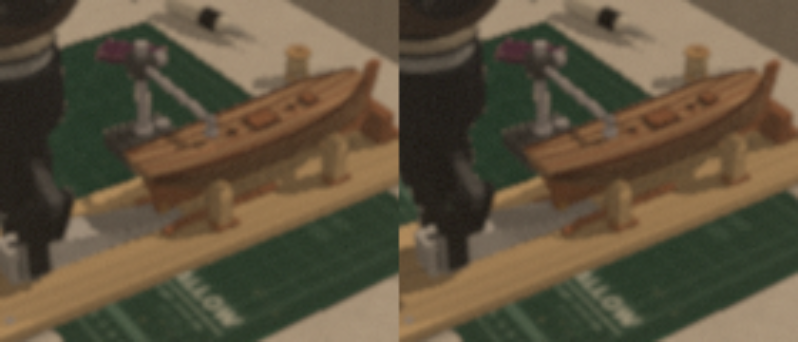

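The stern has risen about 2 mm, as expected, and it isn't at the gauge yet. The grip adds vertical stress that muddies the force, so I'll release, back off and push the block's rear face with shut fingers for a cleaner feel.

>>> step_arm:
  commands:
    - {"gripper": 0, "x": 0, "y": 0, "z": 0, "spin": 0}
    - {"gripper": -0.2, "x": 0, "y": 0, "z": 0, "spin": 0}
    - {"gripper": -0.2, "x": 0, "y": 0, "z": 0, "spin": 0}
    - {"gripper": -0.2, "x": 0, "y": 0, "z": 0, "spin": 0}
    - {"gripper": -0.2, "x": 8, "y": 0, "z": 0, "spin": 0}
    - {"gripper": -0.2, "x": 12, "y": 0, "z": 0, "spin": 0}
    - {"gripper": -0.2, "x": 12, "y": 0, "z": 0, "spin": 0}
    - {"gripper": -0.2, "x": 12, "y": 0, "z": 0, "spin": 0}
    - {"gripper": -0.2, "x": 4, "y": 0, "z": 0, "spin": 0}
    - {"gripper": -0.2, "x": 0, "y": 0, "z": 0, "spin": 0}

```text
time: 12.45
eef_pos: [0.4644, 0.046, 0.0326]
tcp_rot: [0.017, 1.0, 0.0, -0.0]
contact_force: [-0.7, -0.2, -0.7]
opening: 0.601
finger_force: 0.0
```

>>> step_arm:
  commands:
    - {"gripper": 1, "x": 0, "y": 0, "z": 0, "spin": 0}
    - {"gripper": 1, "x": 0, "y": 0, "z": 0, "spin": 0}
    - {"gripper": 1, "x": 0, "y": 0, "z": 0, "spin": 0}
    - {"gripper": 1, "x": 0, "y": 0, "z": 0, "spin": 0}
    - {"gripper": 1, "x": 0, "y": 0, "z": 0, "spin": 0}
    - {"gripper": 1, "x": 0, "y": 0, "z": 0, "spin": 0}
    - {"gripper": 1, "x": 0, "y": 0, "z": 0, "spin": 0}
    - {"gripper": 1, "x": 0, "y": 0, "z": 0, "spin": 0}
    - {"gripper": 1, "x": 0, "y": 0, "z": 0, "spin": 0}
    - {"gripper": 1, "x": 0, "y": 0, "z": 0, "spin": 0}
  force: 40

```text
time: 13.45
eef_pos: [0.4653, 0.0459, 0.0326]
tcp_rot: [0.017, 1.0, -0.0, 0.0]
contact_force: [-0.3, 0.3, -0.9]
opening: 0.0
finger_force: 0.0
```

```bash
python3 - <<'E'
from h import *
here()
c=read_camera("scene");cv2.imwrite("pics/s5.png",cv2.resize(c["color"][150:280,230:390,::-1],None,fx=4,fy=4))
E
```

```text
t 13.45 pos [465.3  45.9  32.6] yaw(-x) -1.95 zaxis [ 0. -0. -1.] F [-0.3   0.31 -0.88] open 0.0 ff 0.0 q6 -1.66
```

View pics/s5.png

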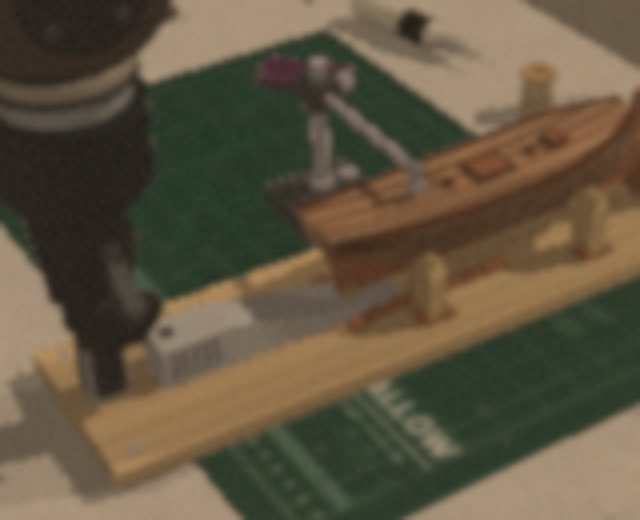

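The shut fingers stand at crop (100,370), just behind the block at (155,350), and the wedge stays in place. Now I'll push from behind.

>>> step_arm:
  commands:
    - {"gripper": 1, "x": -2, "y": 0, "z": 0, "spin": 0}
    - {"gripper": 1, "x": -2, "y": 0, "z": 0, "spin": 0}
    - {"gripper": 1, "x": -2, "y": 0, "z": 0, "spin": 0}
    - {"gripper": 1, "x": -2, "y": 0, "z": 0, "spin": 0}
    - {"gripper": 1, "x": -2, "y": 0, "z": 0, "spin": 0}
    - {"gripper": 1, "x": -2, "y": 0, "z": 0, "spin": 0}
    - {"gripper": 1, "x": -2, "y": 0, "z": 0, "spin": 0}
    - {"gripper": 1, "x": -2, "y": 0, "z": 0, "spin": 0}
    - {"gripper": 1, "x": -2, "y": 0, "z": 0, "spin": 0}
    - {"gripper": 1, "x": -2, "y": 0, "z": 0, "spin": 0}

```text
time: 14.5
eef_pos: [0.4826, 0.0454, 0.032]
tcp_rot: [0.017, 1.0, 0.0, -0.004]
contact_force: [-7.4, -0.6, 6.3]
opening: -0.0
finger_force: 4.3
```

>>> step_arm:
  commands:
    - {"gripper": 1, "x": -1, "y": 0, "z": 0, "spin": 0}
    - {"gripper": 1, "x": -1, "y": 0, "z": 0, "spin": 0}
    - {"gripper": 1, "x": -1, "y": 0, "z": 0, "spin": 0}
    - {"gripper": 1, "x": -1, "y": 0, "z": 0, "spin": 0}
    - {"gripper": 1, "x": -1, "y": 0, "z": 0, "spin": 0}
    - {"gripper": 1, "x": 0, "y": 0, "z": 0, "spin": 0}
    - {"gripper": 1, "x": 0, "y": 0, "z": 0, "spin": 0}
    - {"gripper": 1, "x": 0, "y": 0, "z": 0, "spin": 0}
    - {"gripper": 1, "x": 0, "y": 0, "z": 0, "spin": 0}
    - {"gripper": 1, "x": 0, "y": 0, "z": 0, "spin": 0}

```text
time: 15.5
eef_pos: [0.4875, 0.0454, 0.032]
tcp_rot: [0.017, 1.0, 0.0, -0.004]
contact_force: [-8.0, 0.4, 6.2]
opening: -0.002
finger_force: 3.8
```

>>> step_arm:
  commands:
    - {"gripper": 1, "x": -0.5, "y": 0, "z": 0, "spin": 0}
    - {"gripper": 1, "x": -0.5, "y": 0, "z": 0, "spin": 0}
    - {"gripper": 1, "x": -0.5, "y": 0, "z": 0, "spin": 0}
    - {"gripper": 1, "x": -0.5, "y": 0, "z": 0, "spin": 0}
    - {"gripper": 1, "x": -0.5, "y": 0, "z": 0, "spin": 0}
    - {"gripper": 1, "x": -0.5, "y": 0, "z": 0, "spin": 0}
    - {"gripper": 1, "x": -0.5, "y": 0, "z": 0, "spin": 0}
    - {"gripper": 1, "x": -0.5, "y": 0, "z": 0, "spin": 0}
    - {"gripper": 1, "x": 0, "y": 0, "z": 0, "spin": 0}
    - {"gripper": 1, "x": 0, "y": 0, "z": 0, "spin": 0}

```text
time: 16.5
eef_pos: [0.4914, 0.0453, 0.0319]
tcp_rot: [0.017, 1.0, 0.0, -0.004]
contact_force: [-7.7, 0.3, 6.3]
opening: -0.003
finger_force: 3.9
```

>>> step_arm:
  commands:
    - {"gripper": 1, "x": -0.5, "y": 0, "z": 0, "spin": 0}
    - {"gripper": 1, "x": -0.5, "y": 0, "z": 0, "spin": 0}
    - {"gripper": 1, "x": -0.5, "y": 0, "z": 0, "spin": 0}
    - {"gripper": 1, "x": -0.5, "y": 0, "z": 0, "spin": 0}
    - {"gripper": 1, "x": -0.5, "y": 0, "z": 0, "spin": 0}
    - {"gripper": 1, "x": -0.5, "y": 0, "z": 0, "spin": 0}
    - {"gripper": 1, "x": -0.5, "y": 0, "z": 0, "spin": 0}
    - {"gripper": 1, "x": -0.5, "y": 0, "z": 0, "spin": 0}
    - {"gripper": 1, "x": 0, "y": 0, "z": 0, "spin": 0}
    - {"gripper": 1, "x": 0, "y": 0, "z": 0, "spin": 0}

```text
time: 17.5
eef_pos: [0.4955, 0.0451, 0.0319]
tcp_rot: [0.017, 1.0, 0.0, -0.004]
contact_force: [-7.2, 0.2, 5.3]
opening: 0.002
finger_force: 3.7
```

>>> step_arm:
  commands:
    - {"gripper": 1, "x": -0.5, "y": 0, "z": 0, "spin": 0}
    - {"gripper": 1, "x": -0.5, "y": 0, "z": 0, "spin": 0}
    - {"gripper": 1, "x": -0.5, "y": 0, "z": 0, "spin": 0}
    - {"gripper": 1, "x": -0.5, "y": 0, "z": 0, "spin": 0}
    - {"gripper": 1, "x": -0.5, "y": 0, "z": 0, "spin": 0}
    - {"gripper": 1, "x": -0.5, "y": 0, "z": 0, "spin": 0}
    - {"gripper": 1, "x": -0.5, "y": 0, "z": 0, "spin": 0}
    - {"gripper": 1, "x": -0.5, "y": 0, "z": 0, "spin": 0}
    - {"gripper": 1, "x": 0, "y": 0, "z": 0, "spin": 0}
    - {"gripper": 1, "x": 0, "y": 0, "z": 0, "spin": 0}

```text
time: 18.5
eef_pos: [0.4995, 0.045, 0.0319]
tcp_rot: [0.017, 1.0, 0.0, -0.004]
contact_force: [-7.2, -0.0, 4.9]
opening: -0.002
finger_force: 3.6
```

>>> step_arm:
  commands:
    - {"gripper": 1, "x": -0.5, "y": 0, "z": 0, "spin": 0}
    - {"gripper": 1, "x": -0.5, "y": 0, "z": 0, "spin": 0}
    - {"gripper": 1, "x": -0.5, "y": 0, "z": 0, "spin": 0}
    - {"gripper": 1, "x": -0.5, "y": 0, "z": 0, "spin": 0}
    - {"gripper": 1, "x": -0.5, "y": 0, "z": 0, "spin": 0}
    - {"gripper": 1, "x": -0.5, "y": 0, "z": 0, "spin": 0}
    - {"gripper": 1, "x": -0.5, "y": 0, "z": 0, "spin": 0}
    - {"gripper": 1, "x": -0.5, "y": 0, "z": 0, "spin": 0}
    - {"gripper": 1, "x": 0, "y": 0, "z": 0, "spin": 0}
    - {"gripper": 1, "x": 0, "y": 0, "z": 0, "spin": 0}

```text
time: 19.5
eef_pos: [0.5036, 0.0448, 0.0319]
tcp_rot: [0.017, 1.0, 0.0, -0.004]
contact_force: [-6.2, -0.1, 5.4]
opening: -0.006
finger_force: 3.5
```

>>> step_arm:
  commands:
    - {"gripper": 1, "x": -0.5, "y": 0, "z": 0, "spin": 0}
    - {"gripper": 1, "x": -0.5, "y": 0, "z": 0, "spin": 0}
    - {"gripper": 1, "x": -0.5, "y": 0, "z": 0, "spin": 0}
    - {"gripper": 1, "x": -0.5, "y": 0, "z": 0, "spin": 0}
    - {"gripper": 1, "x": -0.5, "y": 0, "z": 0, "spin": 0}
    - {"gripper": 1, "x": -0.5, "y": 0, "z": 0, "spin": 0}
    - {"gripper": 1, "x": -0.5, "y": 0, "z": 0, "spin": 0}
    - {"gripper": 1, "x": -0.5, "y": 0, "z": 0, "spin": 0}
    - {"gripper": 1, "x": 0, "y": 0, "z": 0, "spin": 0}
    - {"gripper": 1, "x": 0, "y": 0, "z": 0, "spin": 0}

```text
time: 20.5
eef_pos: [0.5076, 0.0447, 0.0319]
tcp_rot: [0.017, 1.0, 0.0, -0.004]
contact_force: [-7.0, 0.0, 5.2]
opening: -0.001
finger_force: 3.5
```

>>> step_arm:
  commands:
    - {"gripper": 1, "x": -0.5, "y": 0, "z": 0, "spin": 0}
    - {"gripper": 1, "x": -0.5, "y": 0, "z": 0, "spin": 0}
    - {"gripper": 1, "x": -0.5, "y": 0, "z": 0, "spin": 0}
    - {"gripper": 1, "x": -0.5, "y": 0, "z": 0, "spin": 0}
    - {"gripper": 1, "x": -0.5, "y": 0, "z": 0, "spin": 0}
    - {"gripper": 1, "x": -0.5, "y": 0, "z": 0, "spin": 0}
    - {"gripper": 1, "x": -0.5, "y": 0, "z": 0, "spin": 0}
    - {"gripper": 1, "x": -0.5, "y": 0, "z": 0, "spin": 0}
    - {"gripper": 1, "x": 0, "y": 0, "z": 0, "spin": 0}
    - {"gripper": 1, "x": 0, "y": 0, "z": 0, "spin": 0}

```text
time: 21.5
eef_pos: [0.5116, 0.0446, 0.0319]
tcp_rot: [0.017, 1.0, 0.0, -0.004]
contact_force: [-6.4, -0.3, 4.9]
opening: -0.002
finger_force: 3.4
```

>>> step_arm:
  commands:
    - {"gripper": 1, "x": -0.5, "y": 0, "z": 0, "spin": 0}
    - {"gripper": 1, "x": -0.5, "y": 0, "z": 0, "spin": 0}
    - {"gripper": 1, "x": -0.5, "y": 0, "z": 0, "spin": 0}
    - {"gripper": 1, "x": -0.5, "y": 0, "z": 0, "spin": 0}
    - {"gripper": 1, "x": -0.5, "y": 0, "z": 0, "spin": 0}
    - {"gripper": 1, "x": -0.5, "y": 0, "z": 0, "spin": 0}
    - {"gripper": 1, "x": -0.5, "y": 0, "z": 0, "spin": 0}
    - {"gripper": 1, "x": -0.5, "y": 0, "z": 0, "spin": 0}
    - {"gripper": 1, "x": 0, "y": 0, "z": 0, "spin": 0}
    - {"gripper": 1, "x": 0, "y": 0, "z": 0, "spin": 0}

```text
time: 22.5
eef_pos: [0.5157, 0.0444, 0.0319]
tcp_rot: [0.017, 1.0, 0.0, -0.004]
contact_force: [-6.8, 0.1, 4.0]
opening: 0.002
finger_force: 3.4
```

>>> step_arm:
  commands:
    - {"gripper": 1, "x": -0.5, "y": 0, "z": 0, "spin": 0}
    - {"gripper": 1, "x": -0.5, "y": 0, "z": 0, "spin": 0}
    - {"gripper": 1, "x": -0.5, "y": 0, "z": 0, "spin": 0}
    - {"gripper": 1, "x": -0.5, "y": 0, "z": 0, "spin": 0}
    - {"gripper": 1, "x": -0.5, "y": 0, "z": 0, "spin": 0}
    - {"gripper": 1, "x": -0.5, "y": 0, "z": 0, "spin": 0}
    - {"gripper": 1, "x": -0.5, "y": 0, "z": 0, "spin": 0}
    - {"gripper": 1, "x": -0.5, "y": 0, "z": 0, "spin": 0}
    - {"gripper": 1, "x": 0, "y": 0, "z": 0, "spin": 0}
    - {"gripper": 1, "x": 0, "y": 0, "z": 0, "spin": 0}

```text
time: 23.5
eef_pos: [0.518, 0.0444, 0.0319]
tcp_rot: [0.017, 1.0, 0.0, -0.006]
contact_force: [-12.3, 0.0, 10.3]
opening: -0.0
finger_force: 6.0
```

The push rose from about 6.7 to 12.3 N while the advance stalled, which puts about 3 to 4 N on the foot. I'll back straight off and check the heights.

>>> step_arm:
  commands:
    - {"gripper": 1, "x": 0, "y": 0, "z": 0, "spin": 0}
    - {"gripper": 1, "x": 0, "y": 0, "z": 0, "spin": 0}
    - {"gripper": 1, "x": 1, "y": 0, "z": 0, "spin": 0}
    - {"gripper": 1, "x": 2, "y": 0, "z": 0, "spin": 0}
    - {"gripper": 1, "x": 3, "y": 0, "z": 0, "spin": 0}
    - {"gripper": 1, "x": 4, "y": 0, "z": 0, "spin": 0}
    - {"gripper": 1, "x": 8, "y": 0, "z": 0, "spin": 0}
    - {"gripper": 1, "x": 12, "y": 0, "z": 0, "spin": 0}
    - {"gripper": 1, "x": 15, "y": 0, "z": 0, "spin": 0}
    - {"gripper": 1, "x": 15, "y": 0, "z": 0, "spin": 0}

```text
time: 24.5
eef_pos: [0.461, 0.046, 0.0325]
tcp_rot: [0.017, 1.0, 0.0, -0.0]
contact_force: [-0.6, 0.1, -0.4]
opening: -0.0
finger_force: 0.0
```

```bash
python3 - <<'E'
from h import *
here()
c=read_camera("top");W=cloud(c);W0=cloud(dict(np.load("top2.npz")))
for r in (110,120,130,140,150,160,166,180,186,192,198,202): print(r,[(np.nanmedian(w[r-1:r+2,312:324,2])*1000).round(1) for w in (W0,W)])
hsv=cv2.cvtColor(c["color"],cv2.COLOR_RGB2HSV)
print("wedge rows",[(r,int(hsv[r,313:320,1].mean())) for r in range(200,256,3)])
c=read_camera("scene");cv2.imwrite("pics/s6.png",cv2.resize(c["color"][150:270,250:400,::-1],None,fx=4.5,fy=4.5,interpolation=cv2.INTER_CUBIC))
E
```

```text
t 24.5 pos [461.   46.   32.5] yaw(-x) -1.95 zaxis [-0.  0. -1.] F [-0.57  0.1  -0.4 ] open -0.0 ff 0.0 q6 -1.66
110 [np.float64(81.9), np.float64(79.7)]
120 [np.float64(79.1), np.float64(77.2)]
130 [np.float64(76.8), np.float64(76.3)]
140 [np.float64(73.8), np.float64(75.0)]
150 [np.float64(73.9), np.float64(76.7)]
160 [np.float64(70.1), np.float64(76.2)]
166 [np.float64(71.4), np.float64(76.1)]
180 [np.float64(70.4), np.float64(77.3)]
186 [np.float64(70.0), np.float64(78.6)]
192 [np.float64(70.8), np.float64(80.3)]
198 [np.float64(71.2), np.float64(81.3)]
202 [np.float64(71.5), np.float64(80.3)]
wedge rows [(200, 182), (203, 92), (206, 71), (209, 70), (212, 71), (215, 63), (218, 65), (221, 64), (224, 65), (227, 64), (230, 65), (233, 80), (236, 163), (239, 160), (242, 159), (245, 161), (248, 162), (251, 87), (254, 131)]
```

View pics/s6.png

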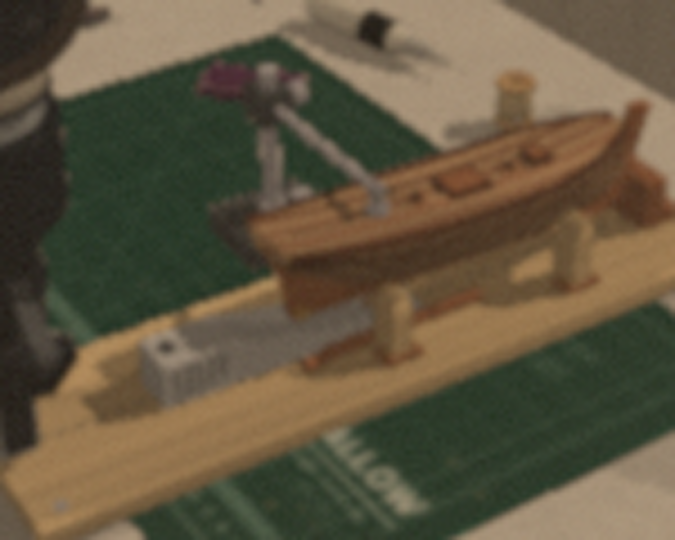

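The foot rests on the deck (crop 378,205), the stern has risen about 10 mm, and the wedge is staying put with the gripper clear. I'll raise the arm away and hand in.

>>> step_arm:
  commands:
    - {"gripper": 1, "x": 0, "y": 0, "z": -10, "spin": 0}
    - {"gripper": 1, "x": 0, "y": 0, "z": -20, "spin": 0}
    - {"gripper": 1, "x": 0, "y": 0, "z": -30, "spin": 0}
    - {"gripper": 1, "x": 0, "y": 0, "z": -30, "spin": 0}
    - {"gripper": 1, "x": 0, "y": 0, "z": -20, "spin": 0}
    - {"gripper": 1, "x": 0, "y": 0, "z": 0, "spin": 0}
    - {"gripper": 1, "x": 0, "y": 0, "z": 0, "spin": 0}
    - {"gripper": 1, "x": 0, "y": 0, "z": 0, "spin": 0}
    - {"gripper": 1, "x": 0, "y": 0, "z": 0, "spin": 0}
    - {"gripper": 1, "x": 0, "y": 0, "z": 0, "spin": 0}

```text
time: 25.6
eef_pos: [0.4617, 0.046, 0.1414]
tcp_rot: [0.017, 1.0, 0.0, -0.001]
contact_force: [-0.1, 0.6, -0.6]
opening: 0.003
finger_force: 0.0
```

```bash
python3 - <<'E'
from h import *
W=cloud(read_camera("top"))
print([(np.nanmedian(W[r-1:r+2,312:324,2])*1000).round(1) for r in (160,166,180,186,192,198,202)])
here();print(sign_off())
E
```

```text
[np.float64(75.3), np.float64(75.6), np.float64(77.2), np.float64(78.4), np.float64(80.2), np.float64(81.0), np.float64(79.6)]
t 25.65 pos [461.8  46.  141.6] yaw(-x) -1.95 zaxis [-0.002  0.    -1.   ] F [-0.22 -0.71 -0.66] open 0.001 ff 0.0 q6 -1.66
the job is handed in; nothing more can be done
None
```

The job is handed in: the wedge is in the channel and holds the deck against the gauge foot with an estimated 3–4 N (from the rise in push), the arm is clear, and it took 25.65 s; sign-off gave no verdict.

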